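# Clamp the lens retaining ring under the swing strap

### The arm

A 6-joint arm with a two-finger parallel gripper is mounted at the origin on the work surface. World frame = base frame: x ahead of the robot, y to its left, z up, the work surface at z = 0. Lengths are in mm, angles in rad, forces in N, time in s.
With the tool pointing down it reaches from about 275 to 750 mm from the base axis. Payload 10.2 kg.
Tool frame: the origin (TCP) lies between the finger pads; the fingertips stand r.tcp_to_tips ahead of it and the grasp point (between the pads) lies 11 mm behind it (r.tcp_to_tips is the distance from the TCP to the fingertips, in mm); x points along the fingers, y is the direction in which the jaws open and shut, and the axes are right-handed (so a half turn about x gives the same grasp; the last joint's range is limited). The gripper opens to 88 mm and grips with 3 to 60 N. Pads are 18 mm wide; open, the fingers measure 123 mm over their backs; the gripper's body (75 mm by 187 mm) begins 45 mm behind the grasp point.
Start: joints at [1.077, 0.313, 1.498, -0, 1.331, -0.223], TCP at [140.452, 505.87, 246.72] pointing down, gripper open.
Joint ranges: [-2.94, 2.94], [-0.97, 2.17], [0.19, 2.56], [-1.23, 4.37], [0.02, 3.11], [-2.88, 2.88]. Speed limits (rad/s): [2.39, 2.39, 3.01, 3.14, 3.14, 3.14].

### API

Orientations are given as a unit quaternion [x, y, z, w].
In Python, from station import sensors, cams, r, nets gives the robot as it stands.
- The arm moves only by the tool play_rows, never from a script. Its argument "deltas" is one flat list of numbers, 5 for each row, row after row: the shift along the world's x, y, z in mm, then the turn about the world's z in degrees, then the closure, from 0 (fully open) to 1 (shut). A call has 1 to 8 rows; each row shifts and turns the commanded pose from where the row before left it; what a row does not reach is not made up. A row lasts 1/12 s, in which the tool goes at most 41.7 mm and 7.16 degrees, less where a joint would pass 70% of its speed; a pose out of reach is approached as far as the arm can. A call is refused whole if a number of a shift passes 41.7 or a number of a turn 7.16, either way. A call with a gripper value outside its range is refused whole. The fingers move at their own pace and stop on an object; the grip force is fixed at half the most. Time passes only in rows, so rows that do not move let the fingers close. It gives the time, the measured TCP pose, the force and the opening at its end, in the units of the state.
- sensors.sense(): the state, without advancing time (a new reading comes with each control period).
- cams.get_image(name): name is "scene" or "top"; returns a dict with "frame" (420x560x3 uint8, red, green, blue), "intrinsics" (3x3 intrinsics, pixels), "D" ([k1, k2, p1, p2, k3] as OpenCV has them; the pictures are not rectified), "T" (4x4, takes a point from camera to world coordinates). Camera axes: x right, y down, z forward; pixel columns grow to the right and rows downward; lengths in mm; the calibration is good to about 2 mm. A picture is of the moment at which its call begins. There is no depth.
- r.sign_off(): hands the job in, once; it reports no verdict.
Trained networks look in a picture, given as the dict that the camera call returned (one of the last four; its "shot" number tells which), for a name from the list of things; names that differ only in an ending like _2 or _b are one class to them, and where a whole thing is asked for, a point or a joint stands for the part that bears it (a point fixed in the world has none). Each returns a list of dicts, best first, with "p" (0 to 1); they miss things now and then, are a little off and sometimes report something else, mostly with a low value. They report only what shows in the picture. A call takes as long as a camera call. They do not tell look-alikes from the thing itself.
- nets.find_in(label, picture): "point" ([column, row] in pixels, amid what is visible of it).
- nets.mark_of(label, picture): "point" ([column, row] in pixels: a listed point, or the origin of a listed thing).
The state is a dict: "time": time; "q": joint angles; "qd": joint speeds; "joint_efforts": joint torques, N m; "position": TCP position; "tcp_rot": TCP orientation; "ft_force": force on the tool from outside, world axes, zero at the start; "wrist_torque": the same for the moment, N m; "finger_gap": opening from 0.0 (shut) to 1.0 (fully open).
Only numpy, scipy, OpenCV 4.12 (cv2) and the standard library are available. Lean on these libraries where they do the work, as an engineer would, in place of code of your own. Each camera call takes 0.05 s, during which the arm holds its last target. There are 200 camera calls.

### The job

A bronze lens ring lies ready on the seat of the iron clamp. With a fingertip or the back of a finger, push the swing strap round over the ring until it meets its stop, and only then push the cam lever right down, so that the foot under the strap clamps the ring. Leave the ring in its seat and everything else on the table where it is, pick nothing up, and come clear at the end.

Things in the scene. Friction and masses are not known exactly. Their poses are not given: they have to be found in the camera images.
- fixture: the clamp, fixed to the table: black iron plate 110 x 170 x 16 mm. Origin on the axis of the strap's pivot post, at table height, z up. Plate: x -55 to 55, y -55 to 115 mm. Round ring seat, 74 mm across, its low collar 35 mm above the table, centred 55 mm from the post along +y. Stop pin, 12 mm thick, top 59 mm up, at x -17, y 100 mm, on the side away from the open strap.
- strap (a joint): swing of the flat steel strap about the post, rad: 0 = over the ring along the fixture's +y, against the stop; grows to 1.95 as it opens, clockwise seen from above (from the fixture's +y towards its +x). Starts open at 1.0 to 1.7. Stiff (0.12 N m, about 1 N at its end); stays where it is left. The strap carries the foot and, above it, the cam lever.
- strap_end (a point): point on the strap's centreline, 125 mm out from the post axis, 58 mm above the table (mid thickness); y points outwards along the strap. The strap is 20 mm wide, 12 mm thick (52 to 64 mm above the table), and ends round 145 mm out. Free on both sides and below here: only table, or base plate (top 16 mm).
- lever (a joint): cam lever on the strap, rad: 0 = raised (0.85 rad above level), 0.85 = fully down (level); starts at 0 to 0.1. Axle across the strap, 55 mm out from the post, 78 mm above the table. From there the lever points back over the post, 95 mm to its ball, and sweeps back and down in the vertical plane of the strap. Some 2 N at the ball, 5 N at the very end; stays.
- lever_ball (a point): centre of the black ball, 20 mm across, at the lever's end: about 149 mm above the table and 8 mm past the post axis (away from the seat) when raised, 78 mm up and 40 mm past it when down. The lever's bar is 10 mm thick.
- foot: round steel foot under the strap, 56 mm across, origin at the centre of its underside; the lever lowers it about 5 mm, on to the ring.
- work_ring: bronze retaining ring in the clamp's seat, loose, 60 mm outside, 44 mm bore, 10 mm high; origin at the centre of its underside, 30 mm above the table. To be left in its seat.
- spare_ring: bystander: the same sort of ring lying on the table near the clamp; origin at the centre of its underside
- lens: bystander: clear glass condenser lens, 50 mm across, 15 mm high, near the clamp; origin at the centre of its underside
- pin: bystander: blued steel alignment pin standing on the table near the clamp, 50 mm high, head 22 mm wide; origin at its foot
- loupe: bystander: black eye loupe standing near the clamp, 38 mm across, 32 mm high; origin at its foot
- weight: bystander: brass weight, 44 mm across, 53 mm high, off to a side; origin at its foot
- jar: bystander: small amber jar, 52 mm across, 60 mm high, off to a side; origin at its foot
- screwdriver: bystander: screwdriver, 170 mm long, lying off to a side along its x axis
Mind the look-alikes: they are no part of the job. Leave any green or orange look-alike of the fixture alone.

How it is judged:
By the outcome, as a careful person would: the job done as asked, in the order asked, and still so for the second after the job is handed in, with the robot touching nothing.
It also fails if it takes over 50 s, if anything falls off the work surface, if the arm or the gripper's body presses on something with over 40 N, if the wrist force passes 120 N, or if a joint passes its speed limit or range.

## Working session

There is one attempt and no reset: what is moved stays moved. The work goes in short steps, Python scripts to look and compute and a tool call to move; the robot and the scene stay as the last step left them, time stands still between calls to the robot, and variables do not carry over. Pictures are saved under pics/ and viewed, about 8 in all and at most 12, crops included, and the job is handed in when it is done.

Besides the shell and the picture viewer there is one more tool, called after "Emit:" in YAML: its name, and indented under it one key for each argument. play_rows: Moves the arm, as the interface text tells. Its arguments: {"type":"object","properties":{"deltas":{"type":"array","items":{"type":"number"}}},"required":["deltas"]}

```bash
mkdir -p pics; ls
cat > h.py <<'E'
import numpy as np,cv2
from station import sensors,cams,r,nets
def ray(P,px):
    u=cv2.undistortPoints(np.array([[px]],float),P["intrinsics"],np.array(P["D"],float))[0,0]
    T=np.array(P["T"]);return T[:3,3],T[:3,:3]@np.array([u[0],u[1],1])
def atz(P,px,z):
    o,d=ray(P,px);return o+d*(z-o[2])/d[2]
def proj(P,X):
    T=np.array(P["T"]);Ti=np.linalg.inv(T);rv=cv2.Rodrigues(Ti[:3,:3])[0]
    return cv2.projectPoints(np.array(X,float).reshape(-1,1,3),rv,Ti[:3,3],P["intrinsics"],np.array(P["D"],float))[0][:,0]
def save(P,n): cv2.imwrite(f"pics/{n}.png",P["frame"][:,:,::-1])
E
python3 - <<'E'
from h import *
s=sensors.sense();print({k:np.round(v,3).tolist() for k,v in s.items()},r.tcp_to_tips)
Z=dict(fixture=0,strap_end=58,lever_ball=145,work_ring=30,spare_ring=0,lens=0,pin=0,loupe=0,weight=0,jar=0,screwdriver=8)
for c in("scene","top"):
    P=cams.get_image(c);save(P,c+"0");print(c,np.round(P["T"],2).tolist())
    for k,z in Z.items():
        for d in nets.mark_of(k,P)[:2]: print(k,round(d["p"],2),np.round(d["point"]),np.round(atz(P,d["point"],z)))
im=[cv2.imread(f"pics/{c}0.png") for c in("scene","top")]
E
```

```text
pics
{'time': 0.0, 'q': [1.077, 0.313, 1.498, -0.0, 1.331, -0.223], 'qd': [-0.001, 0.002, -0.001, -0.001, 0.002, -0.001], 'joint_efforts': [0.001, -40.221, -25.227, 0.069, 0.035, -0.0], 'position': [140.347, 505.648, 246.182], 'tcp_rot': [0.095, 0.701, -0.096, 0.7], 'ft_force': [-0.03, 0.456, -0.284], 'wrist_torque': [-0.027, 0.022, 0.011], 'finger_gap': 0.997} 8.0
scene [[0.67, 0.46, -0.58, 1187.28], [0.74, -0.42, 0.52, -628.7], [-0.0, -0.78, -0.62, 823.48], [0.0, 0.0, 0.0, 1.0]]
fixture 0.96 [250. 247.] [476. -90.   0.]
fixture 0.96 [339. 228.] [588. 147.   0.]
strap_end 0.97 [367. 193.] [577. 274.  58.]
strap_end 0.65 [168. 233.] [ 339. -253.   58.]
lever_ball 0.73 [114. 221.] [ 306. -373.  145.]
lever_ball 0.6 [248. 201.] [463. -79. 145.]
work_ring 0.56 [269. 235.] [500. -43.  30.]
spare_ring 0.74 [216. 237.] [ 378. -134.    0.]
lens 0.67 [226. 272.] [ 506. -194.    0.]
pin 0.58 [276. 212.] [408.  63.   0.]
pin 0.36 [247. 200.] [301.  39.   0.]
loupe 0.71 [246. 222.] [387. -31.   0.]
loupe 0.53 [416. 203.] [667. 410.   0.]
weight 0.8 [418. 208.] [686. 396.   0.]
weight 0.27 [258.
[... 228 characters left out ...]
xture 0.91 [381. 266.] [ 327. -387.    0.]
fixture 0.79 [237. 191.] [601. 144.   0.]
strap_end 0.87 [347. 260.] [ 347. -253.   58.]
strap_end 0.81 [196. 194.] [581. 286.  58.]
lever_ball 0.47 [388. 263.] [ 335. -384.  145.]
lever_ball 0.45 [299. 222.] [471. -82. 145.]
work_ring 0.63 [287. 222.] [483. -40.  30.]
spare_ring 0.74 [412. 223.] [ 486. -506.    0.]
spare_ring 0.49 [309. 254.] [ 372. -123.    0.]
lens 0.65 [333. 218.] [ 502. -210.    0.]
pin 0.46 [260. 245.] [402.  59.   0.]
loupe 0.5 [286. 246.] [401. -37.   0.]
weight 0.62 [168. 165.] [699. 408.   0.]
jar 0.49 [164. 201.] [562. 417.   0.]
screwdriver 0.67 [297. 225.] [478. -77.   8.]
screwdriver 0.6 [410. 219.] [ 499. -495.    8.]
```

View pics/scene0.png

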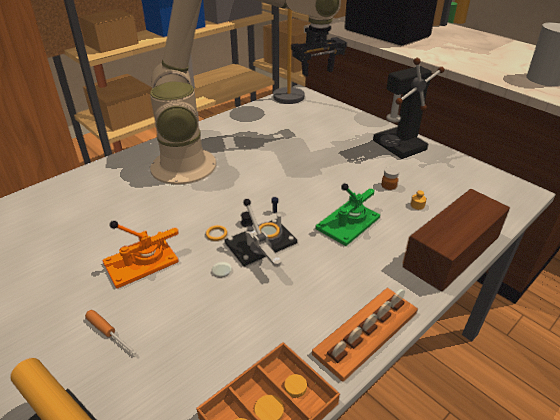

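View pics/top0.png

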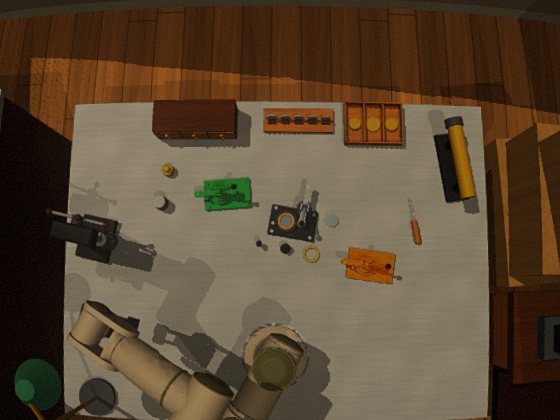

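The scene shows the black clamp near (260,240), and the top view shows it near (292,222). The orange and green fixtures are look-alikes. I'll zoom in on the black one.

Run:
```python
import cv2,numpy as np
a=cv2.imread("pics/scene0.png")[190:290,195:315];b=cv2.imread("pics/top0.png")[175:275,240:360]
f=lambda x:cv2.resize(x,None,fx=5.5 if 0 else 6,fy=6,interpolation=cv2.INTER_CUBIC)
f2=lambda x:np.clip(f(x).astype(float)*1.4,0,255)
cv2.imwrite("pics/c1.png",f2(a));cv2.imwrite("pics/c2.png",f2(b))
```

```text
[ WARN:0@0.065] global loadsave.cpp:1063 imwrite_ Unsupported depth image for selected encoder is fallbacked to CV_8U.
```

View pics/c1.png

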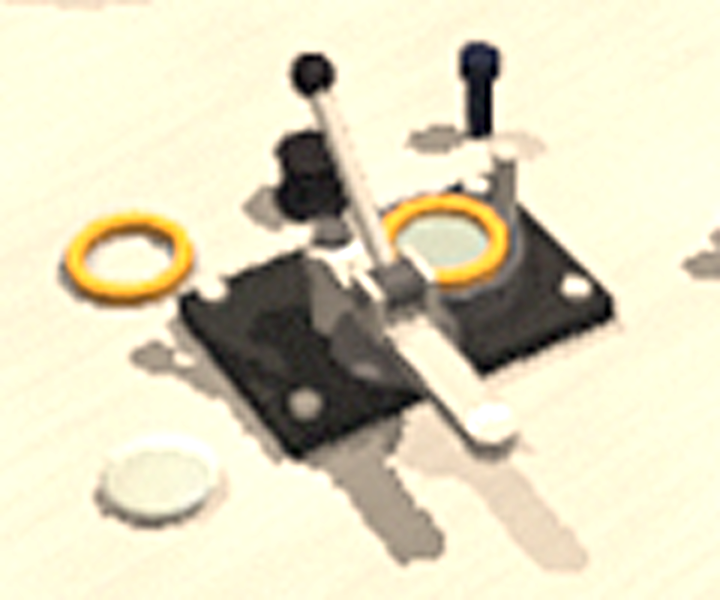

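View pics/c2.png

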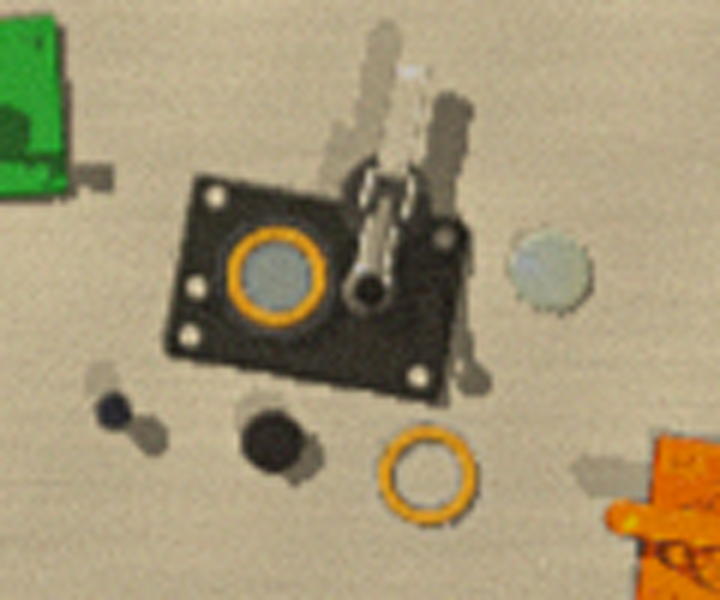

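```bash
cat > fit.py <<'E'
from h import *
from scipy.optimize import least_squares
S=cams.get_image("scene");T=cams.get_image("top")
p=lambda c,o:[(c[0]+.5)/6-.5+o[0],(c[1]+.5)/6-.5+o[1]]
so,to=(195,190),(240,175)
sc=[((-55,-55,16),(183,296)),((55,-55,16),(297,450)),((55,115,16),(613,303)),((0,55,40),(447,238))]
tp=[((55,115,16),(198,178)),((55,-55,16),(467,225)),((-55,-55,16),(440,402)),((-55,115,16),(167,352)),((0,55,40),(277,276)),((-17,100,59),(197,287))]
def model(v):
    x,y,a,st,lv=v;R=np.array([[np.cos(a),-np.sin(a)],[np.sin(a),np.cos(a)]])
    W=lambda L:[*(R@np.array(L[:2])+[x,y]),L[2]]
    d=np.array([np.sin(st),np.cos(st)])
    el=.85-lv;k=55-95*np.cos(el);ball=W((*(d*k),78+95*np.sin(el)));tip=W((*(d*145),60));return W,ball,tip
def res(v):
    W,ball,tip=model(v)
    a=[(W(l),p(c,so)) for l,c in sc]+[(ball,p((313,73),so))]
    b=[(W(l),p(c,to)) for l,c in tp]+[(ball,p((370,288),to)),(tip,p((410,68),to))]
    r=[]
    for P,L in((S,a),(T,b)): r.append((proj(P,[q[0] for q in L])-[q[1] for q in L]).ravel())
    return np.concatenate(r)
f=least_squares(res,[478,-88,-.1,1.3,.05],bounds=([400,-200,-1,.9,0],[600,0,1,1.8,.12]),loss="soft_l1")
np.save("fit.npy",f.x);print(f.x.round(3));print(res(f.x).reshape(-1,2).round(1).tolist())
W,ball,tip=model(f.x);print(np.round(ball),np.round(tip))
for st in(f.x[3],1,.7,.4,.2,0):
    d=lambda n,m:np.round(W((n*np.sin(st)+m*np.cos(st),n*np.cos(st)-m*np.sin(st),0))[:2])
    print(round(st,2),'end125',d(125,0),'pushside 13mm',d(125,13),'28',d(125,28), 'ball down',d(-40,0),'ball up',d(-8,0))
E
python3 fit.py
```

```text
[ 4.79281e+02 -8.97620e+01 -1.70000e-01  1.57900e+00  1.80000e-02]
[[-1.7, 0.2], [-1.2, -1.4], [0.9, -0.8], [-1.0, 0.0], [0.2, 0.6], [-0.6, -0.6], [0.5, -0.3], [-0.1, -0.1], [-0.9, 0.0], [-0.2, 0.0], [-0.2, 0.1], [-0.0, -0.0], [0.2, -2.8]]
[470. -88. 148.] [ 622. -115.   60.]
1.58 end125 [ 602. -112.] pushside 13mm [ 600. -125.] 28 [ 597. -139.] ball down [440. -83.] ball up [471. -88.]
1 end125 [594. -41.] pushside 13mm [599. -53.] 28 [605. -67.] ball down [ 442. -105.] ball up [472. -93.]
0.7 end125 [575.  -9.] pushside 13mm [583. -19.] 28 [593. -31.] ball down [ 449. -116.] ball up [473. -95.]
0.4 end125 [547.  16.] pushside 13mm [558.   8.] 28 [570.   0.] ball down [ 458. -123.] ball up [475. -96.]
0.2 end125 [524.  27.] pushside 13mm [537.  22.] 28 [551.  17.] ball down [ 465. -127.] ball up [476. -97.]
0 end125 [500.  33.] pushside 13mm [513.  31.] 28 [528.  29.] ball down [ 473. -129.] ball up [478. -98.]
```

The plate fits to about 1 px: post at (479,-90), yaw -0.17, strap at about 1.58. I'll shut the gripper and travel over at height.

Emit:
play_rows:
  deltas: [15, -20, 0, 0, 1, 23, -33, 0, 0, 1, 23, -33, 0, 0, 1, 23, -33, 0, 0, 1, 23, -33, 0, 0, 1, 23, -33, 0, 0, 1, 23, -33, 0, 0, 1, 23, -33, 0, 0, 1]

```text
time: 1.97
position: [317.1, 253.2, 247.0]
tcp_rot: [0.095, 0.7, -0.095, 0.701]
ft_force: [0.6, 0.9, 0.6]
finger_gap: 0.423
```

Emit:
play_rows:
  deltas: [23, -33, 0, 0, 1, 23, -33, 0, 0, 1, 23, -33, 0, 0, 1, 23, -33, 0, 0, 1, 23, -33, 0, 0, 1, 23, -33, 0, 0, 1, 23, -33, 0, 3, 1, 23, -33, 0, 3, 1]

```text
time: 2.63
position: [501.2, -11.1, 246.8]
tcp_rot: [0.058, 0.705, -0.058, 0.705]
ft_force: [0.6, 0.1, 0.5]
finger_gap: 0.007
```

Emit:
play_rows:
  deltas: [24, -37, 0, 0, 1, 24, -37, 0, 0, 1, 24, -37, 0, 0, 1, 22, -37, 0, 0, 1, 0, 0, -40, 0, 1, 0, 0, -40, 0, 1, 0, 0, -40, 0, 1, 0, 0, -30, 0, 1]

```text
time: 3.3
position: [588.7, -149.6, 93.4]
tcp_rot: [0.059, 0.706, -0.058, 0.704]
ft_force: [-0.8, -0.8, 1.2]
finger_gap: 0.007
```

```bash
cat > look.py <<'E'
import sys
from h import *
n=sys.argv[1];o=[]
for c,(x,y) in(("scene",(195,180)),("top",(235,165))):
    P=cams.get_image(c);f=P["frame"][y:y+120,x:x+130,::-1]
    o.append(np.clip(cv2.resize(f,None,fx=3.07,fy=4.4 if 0 else 3.07,interpolation=2)*1.3,0,255).astype(np.uint8))
cv2.imwrite(f"pics/{n}.png",np.hstack(o));s=sensors.sense();print(s["time"],np.round(s["position"],1),np.round(s["ft_force"],1),np.round(s["q"],2))
E
python3 look.py l1
```

```text
3.4 [ 587.5 -148.9   92. ] [ 0.2 -0.9 -0.2] [-0.44  0.64  1.41  0.    1.09 -1.85]
```

View pics/l1.png

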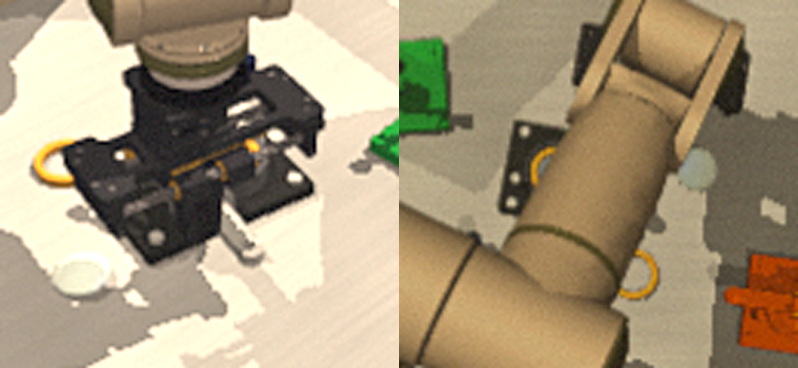

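The fingertips are on the near side of the strap end (scene crop (240,235)), with the strap free to their right. I'll lower beside it and start to push.

Emit:
play_rows:
  deltas: [5, -5, 0, 0, 1, 5, 0, -20, 0, 1, 0, 0, -16, 0, 1, 0, 0, 0, 0, 1, 0, 10, 0, 0, 1, 0, 10, 0, 0, 1, 0, 10, 0, 2, 1, 0, 10, 0, 4, 1]

```text
time: 4.07
position: [600.6, -113.9, 62.6]
tcp_rot: [0.02, 0.706, -0.021, 0.708]
ft_force: [1.7, -1.4, -0.4]
finger_gap: 0.002
```

```bash
cat > plan.py <<'E'
import numpy as np
x,y,a,_,_=np.load("fit.npy");R=np.array([[np.cos(a),-np.sin(a)],[np.sin(a),np.cos(a)]])
for st in np.arange(1.6,-.31,-.1):
    n,m=118,28
    print(round(st,1),np.round(R@[n*np.sin(st)+m*np.cos(st),n*np.cos(st)-m*np.sin(st)]+[x,y]).tolist(),'yaw',round(170.3-np.degrees(st)))
E
python3 plan.py; python3 -c "
from h import *
s=sensors.sense();print(np.round(s['position'],1),np.round(s['ft_force'],1))"
```

```text
1.6 [589.0, -141.0] yaw 79
1.5 [594.0, -129.0] yaw 84
1.4 [597.0, -118.0] yaw 90
1.3 [600.0, -106.0] yaw 96
1.2 [600.0, -94.0] yaw 102
1.1 [600.0, -81.0] yaw 107
1.0 [599.0, -69.0] yaw 113
0.9 [596.0, -58.0] yaw 119
0.8 [592.0, -46.0] yaw 124
0.7 [588.0, -35.0] yaw 130
0.6 [581.0, -24.0] yaw 136
0.5 [574.0, -15.0] yaw 142
0.4 [566.0, -5.0] yaw 147
0.3 [558.0, 3.0] yaw 153
0.2 [548.0, 10.0] yaw 159
0.1 [538.0, 17.0] yaw 165
-0.0 [527.0, 22.0] yaw 170
-0.1 [515.0, 26.0] yaw 176
-0.2 [504.0, 29.0] yaw 182
-0.3 [492.0, 31.0] yaw 187
[ 600.6 -113.9   62.6] [ 1.7 -1.4 -0.4]
```

Emit:
play_rows:
  deltas: [0, 8, -4, 6, 1, 0, 11, -4, 6, 1, -1, 11, 0, 6, 1, -2, 12, 0, 6, 1, -3, 11, 0, 6, 1, -4, 11, 0, 6, 1, -5, 11, 0, 6, 1, -6, 10, 0, 4, 1]

```text
time: 4.73
position: [579.4, -28.3, 54.3]
tcp_rot: [-0.259, 0.657, 0.258, 0.659]
ft_force: [1.7, 0.0, -0.5]
finger_gap: 0.005
```

```bash
python3 look.py l2
```

```text
4.8333 [578.6 -27.8  53.9] [-0.  -0.1  1.1] [-0.25  0.64  1.54  0.    0.96 -2.57]
```

View pics/l2.png

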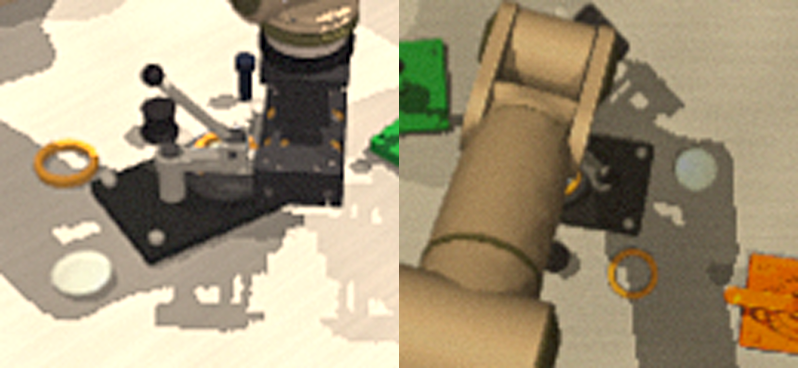

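The strap has swung to roughly 0.6 with the finger behind it (scene crop (300,180)). Continuing the arc.

Emit:
play_rows:
  deltas: [-5, 10, 0, 2, 1, -7, 10, 0, 2, 1, -8, 9, 0, 2, 1, -9, 8, 0, 2, 1, -10, 7, 0, 0, 1, -10, 6, 0, 0, 1, -6, 2, 0, 0, 1, 0, 0, 0, 0, 1]

```text
time: 5.5
position: [525.7, 22.3, 53.8]
tcp_rot: [-0.303, 0.637, 0.3, 0.642]
ft_force: [11.3, -1.1, -3.9]
finger_gap: 0.005
```

```bash
python3 look.py l3
```

```text
5.6 [525.7  22.3  53.7] [10.5 -0.3 -2.5] [-0.18  0.55  1.71  0.    0.88 -2.63]
```

View pics/l3.png

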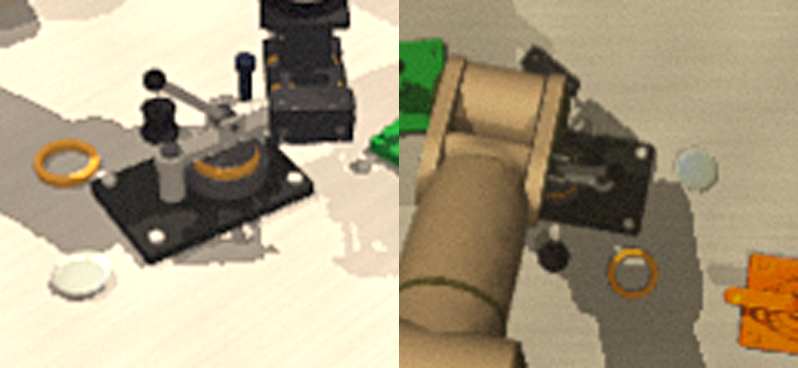

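The wrist reads 10.5 N (about 1 N is friction) right at the predicted stop position, so the strap is on its stop. Backing off, rising, and moving over the ball.

Emit:
play_rows:
  deltas: [12, -3, 0, 0, 1, 20, -4, 0, 0, 1, 5, 0, 35, 0, 1, 0, 0, 40, 0, 1, 0, 0, 40, 0, 1, 0, 0, 38, 0, 1, -20, -20, 0, 0, 1, -20, -20, 0, 0, 1]

```text
time: 6.27
position: [520.9, -24.5, 207.7]
tcp_rot: [-0.303, 0.638, 0.301, 0.64]
ft_force: [0.5, -1.1, -0.3]
finger_gap: 0.005
```

Run:
```python
from h import *
s=sensors.sense();print(s["time"],np.round(s["position"],1))
P=cams.get_image("scene");save(P,"x")
x,y,a,_,_=np.load("fit.npy");R=np.array([[np.cos(a),-np.sin(a)],[np.sin(a),np.cos(a)]])
W=lambda L:[*(R@np.array(L[:2])+[x,y]),L[2]]
for st in(0,.1,.2):
    d=np.array([np.sin(st),np.cos(st)])
    print(st,proj(P,[W((*(d*-8),149)),W((*(d*145),60)),W((*(d*0),64))]).round(1).tolist())
for k in("lever_ball","strap_end"):print(k,[(round(d["p"],2),np.round(d["point"],1)) for d in nets.mark_of(k,P)])
f=P["frame"][180:280,210:310,::-1];o=cv2.resize(f,None,fx=6,fy=6,interpolation=2)
cv2.imwrite("pics/l4.png",np.clip(o*1.3,0,255).astype(np.uint8))
```

```text
6.2667 [520.9 -24.5 207.7]
0 [[245.9, 205.0], [295.7, 212.4], [250.1, 229.7]]
0.1 [[245.8, 204.8], [298.5, 215.2], [250.1, 229.7]]
0.2 [[245.6, 204.6], [300.8, 218.2], [250.1, 229.7]]
lever_ball [(0.7, array([267.3, 226. ])), (0.68, array([246. , 200.9])), (0.44, array([112.8, 224.8])), (0.42, array([342.2, 183.8]))]
strap_end [(0.77, array([293.2, 214.9])), (0.75, array([172.4, 233.5])), (0.68, array([365.3, 190.4]))]
```

View pics/l4.png

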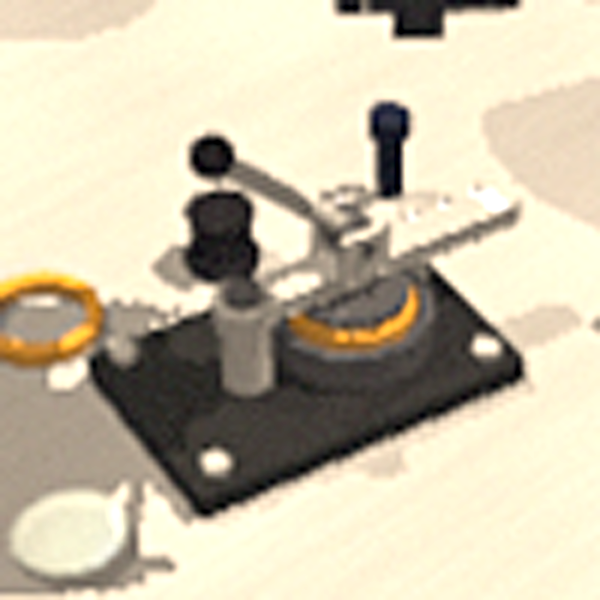

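The strap lies over the ring along the clamp, its end where st≈0 projects. The ball is at about (245,206), as modelled. Moving above it.

Emit:
play_rows:
  deltas: [-14, -26, 0, 0, 1, -15, -26, -10, 0, 1, -15, -26, -12, 0, 1, 0, 0, 0, 0, 1]

```text
time: 6.75
position: [477.3, -99.3, 181.7]
tcp_rot: [-0.298, 0.644, 0.297, 0.639]
ft_force: [-0.9, 0.7, -0.4]
finger_gap: 0.003
```

Run:
```python
from h import *
s=sensors.sense();print(s["time"],np.round(s["position"],1),np.round(s["ft_force"],1))
x,y,a,_,_=np.load("fit.npy")
for z in (149,135,120,105,90,80,78):
    el=np.arcsin((z-78)/95);k=55-95*np.cos(el);print(z,'tcpz',z+18,np.round([x-np.sin(a)*k,y+np.cos(a)*k],1))
```

```text
6.75 [477.3 -99.3 181.7] [-0.9  0.7 -0.4]
149 tcpz 167 [477.9 -97.8]
135 tcpz 153 [ 475.7 -110.5]
120 tcpz 138 [ 474.2 -119.5]
105 tcpz 123 [ 473.2 -125.3]
90 tcpz 108 [ 472.7 -128.4]
80 tcpz 98 [ 472.5 -129.2]
78 tcpz 96 [ 472.5 -129.2]
```

Emit:
play_rows:
  deltas: [0, 0, -12, 0, 1, -1, -6, -8, 0, 1, -1, -6, -8, 0, 1, -1, -5, -8, 0, 1, 0, -4, -8, 0, 1, -1, -3, -8, 0, 1, -1, -3, -8, 0, 1, 0, -2, -8, 0, 1]

```text
time: 7.42
position: [479.0, -116.4, 114.5]
tcp_rot: [-0.299, 0.649, 0.289, 0.637]
ft_force: [0.8, -2.1, 1.2]
finger_gap: 0.003
```

Emit:
play_rows:
  deltas: [0, -1, -6, 0, 1, 0, 0, -6, 0, 1, 0, 0, -4, 0, 1, 0, 0, -2, 0, 1, 0, 0, 0, 0, 1]

```text
time: 7.83
position: [479.0, -117.2, 97.1]
tcp_rot: [-0.299, 0.649, 0.289, 0.637]
ft_force: [-0.2, 0.3, 0.6]
finger_gap: 0.007
```

```bash
python3 look.py l5; python3 -c "
from h import *
s=sensors.sense();print(s)"
```

```text
7.9333 [ 479.  -117.2   97.4] [-0.1  0.5  0.1] [-0.47  0.42  1.77 -0.03  0.95 -2.88]
{'time': 7.9333, 'q': array([-0.46654608,  0.4245182 ,  1.77070262, -0.02842428,  0.94617719,
       -2.87881066]), 'qd': array([-0.00143127, -0.00325347,  0.00027597, -0.00083122,  0.00202603,
        0.0001268 ]), 'joint_efforts': array([-3.03758180e-02, -3.98558986e+01, -1.99891305e+01, -1.20801679e-01,
        1.49806885e-03,  8.19140805e-04]), 'position': array([ 479.02472024, -117.22568042,   97.40051914]), 'tcp_rot': array([-0.29934005,  0.64925197,  0.2889366 ,  0.63669698]), 'ft_force': array([-0.05185961,  0.50130343,  0.12298439]), 'wrist_torque': array([ 0.05018621,  0.00198766, -0.02097075]), 'finger_gap': 0.004720629170313948}
```

View pics/l5.png

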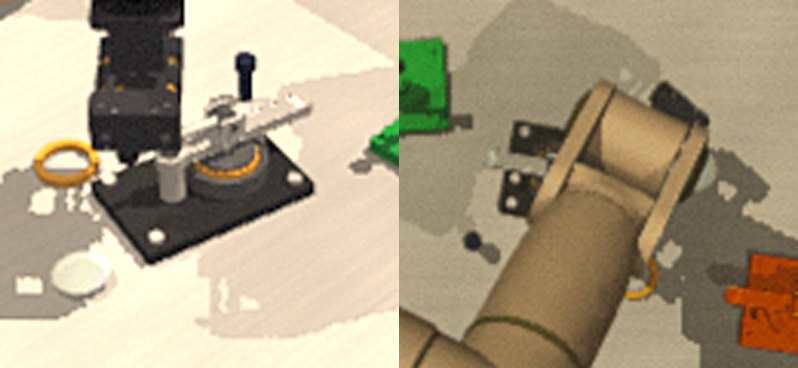

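Joint 6 ran into its limit. I'll lift, turn back and recentre over the ball for the last press.

Emit:
play_rows:
  deltas: [0, 0, 15, 0, 1, 0, 0, 5, -7, 1, 0, 0, 0, -7, 1, 0, 0, 0, -7, 1, 0, 0, 0, -7, 1, 0, 0, 0, 0, 1]

```text
time: 8.43
position: [479.0, -117.2, 117.5]
tcp_rot: [-0.132, 0.703, 0.125, 0.688]
ft_force: [-0.7, 0.7, -0.6]
finger_gap: 0.004
```

Emit:
play_rows:
  deltas: [-6, -12, 0, 0, 1, 0, 0, -9, 0, 1, 0, 0, -6, 0, 1, 0, 0, -4, 0, 1, 0, 0, -2, 0, 1, 0, 0, -1, 0, 1, 0, 0, 0, 0, 1]

```text
time: 9.02
position: [473.0, -129.2, 95.7]
tcp_rot: [-0.134, 0.703, 0.127, 0.687]
ft_force: [-4.2, -0.9, 8.5]
finger_gap: 0.007
```

Emit:
play_rows:
  deltas: [0, 0, -1, 0, 1, 0, 0, -1, 0, 1, 0, 0, 0, 0, 1, 0, 0, 0, 0, 1]

```text
time: 9.35
position: [473.2, -129.3, 95.0]
tcp_rot: [-0.134, 0.702, 0.126, 0.688]
ft_force: [-9.7, 1.3, 21.5]
finger_gap: 0.006
```

The press is firm at 21.5 N with almost no travel, so the lever is at its end. Lifting clear and moving away to check.

Emit:
play_rows:
  deltas: [0, 0, 10, 0, 1, 0, 0, 35, 0, 1, 0, 0, 40, 0, 1, 0, 0, 40, 0, 1, -15, 35, 20, 0, 1, -15, 38, 0, 0, 1, -15, 38, 0, 0, 1, -15, 38, 0, 0, 1]

```text
time: 10.02
position: [412.6, 20.2, 237.9]
tcp_rot: [-0.133, 0.702, 0.126, 0.688]
ft_force: [1.5, 0.9, -0.4]
finger_gap: 0.006
```

Emit:
play_rows:
  deltas: [-10, 40, 0, 0, 1, -10, 40, 0, 0, 1, -10, 40, 0, 0, 1, -10, 40, 0, 0, 1, -10, 40, 0, 0, 1, -10, 40, 0, 0, 1, 0, 20, 0, 0, 1, 0, 0, 0, 0, 1]

```text
time: 10.68
position: [352.5, 281.9, 237.6]
tcp_rot: [-0.135, 0.702, 0.128, 0.687]
ft_force: [0.5, 0.3, -0.7]
finger_gap: 0.004
```

```bash
python3 look.py l6
python3 - <<'E'
from h import *
x,y,a,_,_=np.load("fit.npy");R=np.array([[np.cos(a),-np.sin(a)],[np.sin(a),np.cos(a)]])
W=lambda L:[*(R@np.array(L[:2])+[x,y]),L[2]]
for c,(u,v) in(("scene",(195,180)),("top",(235,165))):
    P=cams.get_image(c)
    for st in(0,.1):
        d=np.array([np.sin(st),np.cos(st)])
        for lv in(.85,.7): 
            el=.85-lv;k=55-95*np.cos(el)
            q=proj(P,[W((*(d*k),78+95*np.sin(el))),W((*(d*145),60))]);print(c,st,lv,((q-[u,v])*3.07+([0,0] if c=="scene" else [399,0])).round().tolist())
E
```

```text
10.7833 [353.2 278.9 237.5] [ 0.1 -0.4 -0.1] [ 0.41  0.17  1.71 -0.01  1.29 -1.53]
scene 0 0.85 [[127.0, 157.0], [309.0, 99.0]]
scene 0 0.7 [[127.0, 143.0], [309.0, 99.0]]
scene 0.1 0.85 [[125.0, 154.0], [318.0, 108.0]]
scene 0.1 0.7 [[125.0, 141.0], [318.0, 108.0]]
top 0 0.85 [[636.0, 182.0], [478.0, 155.0]]
top 0 0.7 [[636.0, 180.0], [478.0, 155.0]]
top 0.1 0.85 [[635.0, 185.0], [481.0, 143.0]]
top 0.1 0.7 [[635.0, 183.0], [481.0, 143.0]]
```

View pics/l6.png

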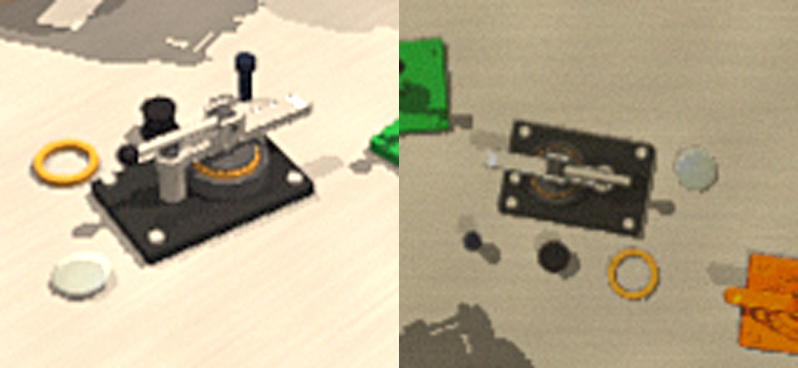

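```bash
python3 -c "
from station import r
print(r.sign_off())"
```

```text
the job is handed in; nothing more can be done
None
```

I pushed the strap round over the ring to its stop with the back of the closed fingers. Then I pressed the cam lever down with the fingertips, moved the arm clear and handed the job in at about 11 s.

**Last checks:**
- **Strap:** the wrist read a steady 10.5 N at the predicted stop position, where friction alone would give about 1 N. In the final top view the strap end sits where the closed strap should be. The stop pin itself was hidden by the strap, so I did not see the contact.
- **Lever:** the press reached 21.5 N with under 1 mm of further travel. The ball appears within about 1 px of where it should be fully down; the small difference left could also be a slightly raised lever.
- **Ring and other items:** the ring is still in its seat under the foot. The lens, spare ring, pin and loupe show where they were. I did not re-check the weight, jar and screwdriver, but the fingers worked only at the clamp.

**What went wrong:** joint 6 hit its range limit during the first lever press, so the tool ended about 13 mm off the ball. I lifted, turned the tool back 28 degrees and repeated the last press centred on the ball.

**Disagreement:** in the first fit the strap end appeared about 3 px short of the model in the top view. I relied on the plate, ring and ball, which agreed to within 2 px.

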